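Gauge the depth of a blind bore with a slide gauge

TASK

Press the bored block straight down into its nest until it sits on the nest floor with its top flush with the two cheeks. Then push the gauge carriage along its rail, gently, until its sprung plunger bears on the bottom of the bore, pressed in about half its travel, and leave it standing there. Do not drive the plunger hard against its stop, and do not disturb the filter, the tape measure or the tin.

Things in the scene. Friction and masses are not known exactly. Their poses are not given: they have to be found in the camera images.
- fixture: Bore-depth gauge fixed to the bench, turned by up to 0.35 rad: dark base plate 110 (x) x 345 (y) x 12 mm. Origin: centre of its underside, z up. The nest is at its +y end. On the -y half a carriage rides on a rail along y at x = 0, with a low steel stop at the rail's -y end and a scale beside it.
- nest (a point): Centre of the nest's floor, at (0, 95, 12) mm of the fixture. Tall grey cheeks 12 mm thick at x = +/-31.5 mm, tops 56 mm above this floor; low end walls at +/-46.5 mm in y, 18 mm high. A spring roller in the foot of each cheek holds the block up; pressed with about 10 to 20 N the block passes them, snaps down and stays down.
- block: Loose bare aluminium block 60 (x) x 90 (y) x 56 mm high, 0.36 to 0.6 kg, flat top; origin: centre of its underside, axes as the fixture's. It starts in the mouth of the nest (1.5 mm clearance a side) on the rollers, underside about 10 mm above the nest floor, so its top stands about 10 mm above the cheeks.
- bore_mouth (a point): Mouth of the round blind bore in the block's -y face: 21 mm diameter, running along +y, axis 40 mm above the underside. Its depth is 28 to 70 mm, different every time, its bottom out of sight (the round plug in the +y face says nothing). It lines up with the plunger only when the block is fully down; else the plunger meets the solid face.
- carriage: Grey carriage 56 (x) x 50 (y) x 55 mm on the rail. Origin under its centre on the base plate's top (fixture z = 12 mm). It starts at fixture y = -125 to -95 mm and slides in +y up to y = +5 mm, about 7 N friction, staying where left. It carries an 8 mm steel plunger along y, 40 mm above the origin, round tip 133 mm ahead (+y) of the origin when free.
- grip (a point): Top centre of the carriage's black upright grip plate, 36 (x) x 12 (y) mm, standing 44 mm above the carriage body; 99 mm above the carriage's origin. The plunger below yields backward against a spring (1 N at first, +0.4 N per mm, 3.4 N at half travel) for 12 mm to a hard stop; its tail, 32 mm behind the origin when free, comes out at the back by as much.
- oil_filter: Bystander: blue round oil filter, 69 mm diameter, 75 mm high, upright, on the far side of the fixture; origin at the underside.
- tape_measure: Bystander: yellow tape measure, 66 x 75 x 36 mm, on the far side of the fixture; origin at the underside.
- screw_tin: Bystander: open grey tin, 68 mm diameter, 42 mm high, on the robot's side of the fixture; origin at the underside.

How it is judged:
By the outcome, as a careful person would: the job done as asked, in the order asked, and still so for the second after the job is handed in, with the robot touching nothing.
It also fails if it takes over 67 s, if anything falls off the work surface, if the arm or the gripper's body presses on something with over 40 N, if the wrist force passes 120 N, or if a joint passes its speed limit or range.

ROBOT

A 7-joint arm with a two-finger parallel gripper is mounted at the origin on a cart in front of the work surface, level with it; the furniture and walls round the work are solid. World frame = base frame: x ahead of the robot, y to its left, z up, the work surface at z = 0. Lengths are in m, angles in rad, forces in N, time in s.
With the tool pointing down it reaches from about 0.425 to 0.825 m from the base axis. Payload 3.6 kg.
Tool frame: the origin (TCP) lies between the finger pads; the fingertips stand 8 mm ahead of it and the grasp point (between the pads) lies 11 mm behind it; z points along the fingers, y is the line along which they close (so a half turn about z gives the same grasp; the last joint's range is limited). The gripper opens to 93 mm and grips with 3 to 60 N. Pads are 15 mm wide; open, the fingers measure 128 mm over their backs; the gripper's body (75 mm by 188 mm) begins 65 mm behind the grasp point.
Start: joints at [1.244, 0.615, -0.013, 1.423, 0.008, 1.103, -0.04], TCP at [0.193, -0.621, 0.227] pointing down, gripper open.
Joint ranges: [-3.12, 3.12], [-0.3, 2.06], [-1.34, 1.32], [0.26, 2.42], [-1.36, 4.5], [0.01, 1.98], [-2.84, 2.84]. Speed limits (rad/s): [2.79, 2.79, 3.14, 3.14, 3.14, 3.14, 3.14].

INTERFACE

Orientations are given as a unit quaternion [w, x, y, z].
In Python, from rig import bot, eyes, get_state gives the robot as it stands (bot), with the cameras (eyes) and the readings as plain functions.
- The arm moves only by the shell command python3 jog.py 'ROWS'. ROWS is a JSON list of rows, 1 to 10 of them, each of 5 numbers: the opening from 0.0 (shut) to 1.0 (fully open), then dx, dy, dz in m, then a turn about the tool's z in rad; each row is the pose to reach, as a shift and turn from the pose commanded when the command began, along the tool's axes at that moment; what a row does not reach only later rows make up. A row lasts 1/10 s, in which the tool goes at most 0.05 m and 0.15 rad, less where a joint would pass 70% of its speed; a pose out of reach is approached as far as the arm can. The fingers move at their own pace and stop on an object; the grip force is fixed at half the most. Time passes only in rows, so rows that do not move let the fingers close. It prints the time, the measured TCP pose, the force, the opening and the grip force at its end.
- get_state(): the state, without advancing time (a new reading comes with each control period).
- eyes.camera(name): name is "side" or "top" or "wrist"; returns (picture, depth): 480x640x3 uint8, red, green, blue; 480x640 float32, m along the optical axis (not along the pixel's ray), 0 where there is no reading.
- eyes.camera_params(name): a dict with "fx", "fy", "cx", "cy" (pixels), "distortion" ([k1, k2, p1, p2, k3] as OpenCV has them; the pictures are not rectified), "world_from_camera" (4x4, takes a point from camera to world coordinates). Camera axes: x right, y up, looking along -z (the intrinsics and any distortion apply to the point x, -y, -z); pixel columns grow to the right and rows downward; lengths in m; the calibration is good to about 2 mm. A picture is of the moment at which its call begins: read the wrist's pose just before it. camera_params takes no time and is no camera call; for the wrist camera it gives the pose at the moment of the call.
- bot.job_done(): hands the job in; it is judged then, once.
The state is a dict: "clock": time; "joint_pos": joint angles; "joint_vel": joint speeds; "tau": joint torques, N m; "position": TCP position; "tool_rot": TCP orientation; "contact_force": force on the tool from outside, world axes, zero at the start; "ft_torque": the same for the moment, N m; "opening": opening from 0.0 (shut) to 1.0 (fully open); "finger_force": force on a finger pad.
Only numpy, scipy, OpenCV 4.12 (cv2) and the standard library are available. Lean on these libraries where they do the work, as an engineer would, in place of code of your own. Each camera call takes 0.05 s, during which the arm holds its last target. There are 200 camera calls.

## Working session

There is one attempt and no reset: what is moved stays moved. The work goes in short steps, Python scripts to look and compute and a shell command to move; the robot and the scene stay as the last step left them, time stands still between calls to the robot, and variables do not carry over. Pictures are saved under pics/ and viewed, at most 10 in all, crops included, and the job is handed in when it is done.

```bash
ls; mkdir -p pics; python3 - <<'E'
from rig import bot, eyes, get_state
import cv2,numpy as np
s=get_state();print({k:np.round(v,3) for k,v in s.items()})
for n in ["top","side"]:
    p,d=eyes.camera(n);cv2.imwrite(f"pics/{n}0.png",p[:,:,::-1]);np.save(f"pics/{n}0.npy",d)
    c=eyes.camera_params(n);print(n,c)
E
```

```text
jog.py
pics
rig.py
{'clock': np.float64(0.0), 'joint_pos': array([ 1.243,  0.616, -0.013,  1.425,  0.008,  1.103, -0.04 ]), 'joint_vel': array([ 0.002,  0.   ,  0.001, -0.002,  0.001,  0.   ,  0.001]), 'tau': array([ 0.0000e+00, -4.5893e+01,  2.0900e-01, -1.6574e+01, -6.1000e-02,
        2.0000e-02,  0.0000e+00]), 'position': array([ 0.192, -0.62 ,  0.226]), 'tool_rot': array([-0.001,  0.989,  0.15 , -0.   ]), 'contact_force': array([ 0.216,  0.33 , -0.054]), 'ft_torque': array([-0.064,  0.017, -0.012]), 'finger_force': np.float64(0.0), 'opening': np.float64(1.003)}
top {'fx': 517.4990817234744, 'fy': 517.4990817234744, 'cx': 321.0735765470848, 'cy': 242.8397321030659, 'distortion': array([0.05272676, 0.        , 0.        , 0.        , 0.        ]), 'world_from_camera': array([[-0.02816633,  0.98468095, -0.17207583,  0.45591698],
       [-0.99945255, -0.03073071, -0.01225641,  0.01089892],
       [-0.01735667,  0.17163641,  0.98500746,  0.9514276 ],
       [ 0.        ,  0.        ,  0.        ,  1.        ]])}
side {'fx': 522.498062751771, 'fy': 522.498062751771, 'cx': 330.423812232355, 'cy': 246.90473825816366, 'distortion': array([-0.03163857,  0.        ,  0.        ,  0.        ,  0.        ]), 'world_from_camera': array([[-0.89498036,  0.25920385, -0.36307509,  0.28231486],
       [-0.44604636, -0.50668995,  0.73777228,  0.7019442 ],
       [ 0.00726691,  0.82224002,  0.56909449,  0.59645076],
       [ 0.        ,  0.        ,  0.        ,  1.        ]])}
```

View pics/top0.png

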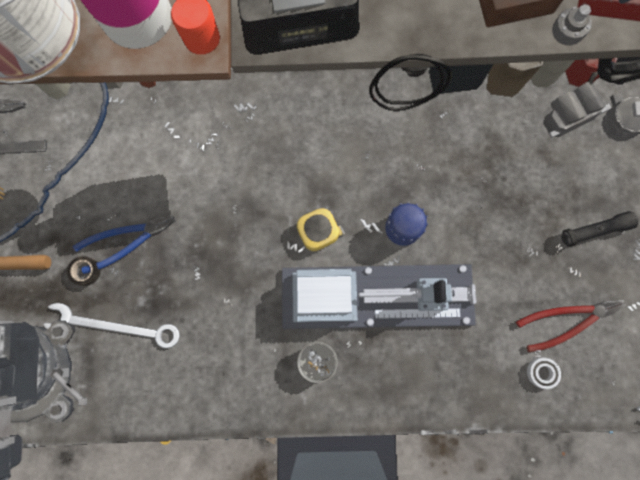

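View pics/side0.png

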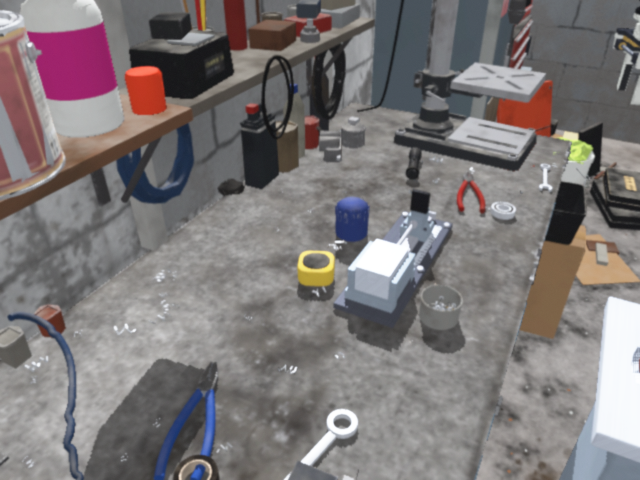

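Top: block top about (325,295), grip (440,291), filter (407,223), tape (320,229), tin (318,362). Side: block top (382,268), grip (420,203), tin beside the near cheek. I'll crop both enlarged.

```bash
cat > h.py <<'E'
from rig import bot, eyes, get_state
import cv2,numpy as np
def ray(c,u,v):
    K=np.array([[c['fx'],0,c['cx']],[0,c['fy'],c['cy']],[0,0,1]])
    x,y=cv2.undistortPoints(np.array([[[u,v]]],float),K,np.array(c['distortion']))[0,0]
    T=c['world_from_camera'];return T[:3,3],T[:3,:3]@np.array([x,-y,-1.])
def pt(c,d,u,v): o,r=ray(c,u,v);return o+r*d[int(round(v)),int(round(u))]
def atz(c,u,v,z): o,r=ray(c,u,v);return o+r*(z-o[2])/r[2]
def tri(a,b):
    A=[];B=[]
    for o,r in(a,b):
        r=r/np.linalg.norm(r);P=np.eye(3)-np.outer(r,r);A.append(P);B.append(P@o)
    p=np.linalg.lstsq(np.vstack(A),np.hstack(B),rcond=None)[0]
    return p,[np.linalg.norm(P@p-b) for P,b in zip(A,B)]
def proj(c,p):
    T=np.linalg.inv(c['world_from_camera']);q=T[:3,:3]@p+T[:3,3]
    K=np.array([[c['fx'],0,c['cx']],[0,c['fy'],c['cy']],[0,0,1]])
    return cv2.projectPoints(np.array([[q[0],-q[1],-q[2]]]),np.zeros(3),np.zeros(3),K,np.array(c['distortion']))[0].ravel()
E
python3 - <<'E'
import cv2
a=cv2.imread('pics/top0.png')[250:350,270:490];cv2.imwrite('pics/topc.png',cv2.resize(a,None,fx=3.6,fy=3.6,interpolation=cv2.INTER_CUBIC))
a=cv2.imread('pics/side0.png')[180:330,320:470];cv2.imwrite('pics/sidec.png',cv2.resize(a,None,fx=4,fy=4,interpolation=cv2.INTER_CUBIC))
E
```

```text
(no output)
```

View pics/topc.png

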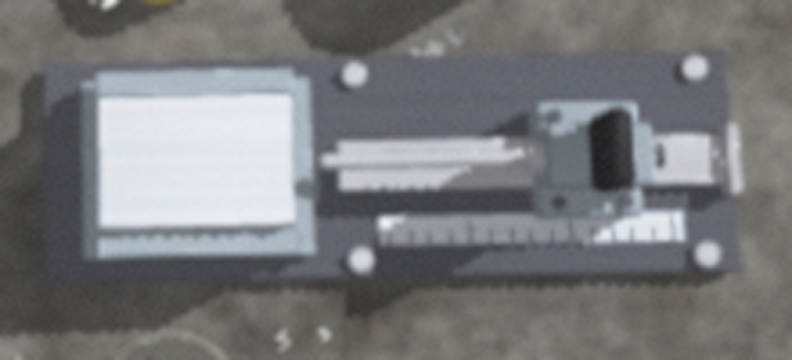

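View pics/sidec.png

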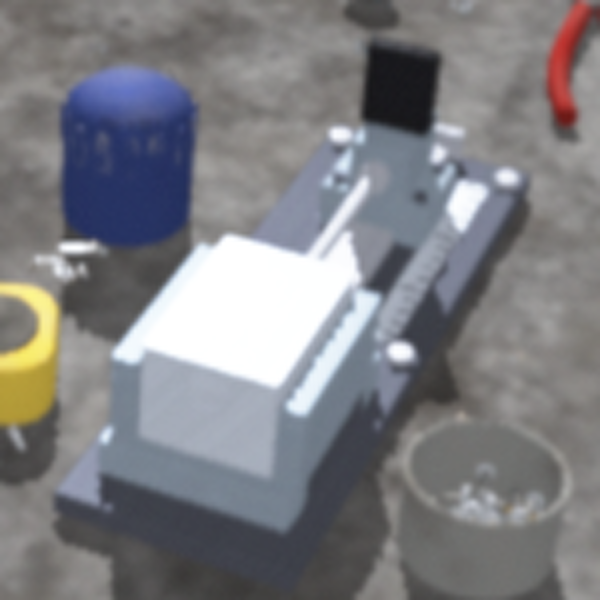

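Top crop: block top corners (98,97),(293,95),(295,226),(98,228); grip (592–635,108–192). Side crop: block top (223,237),(360,278),(280,387),(140,350); grip top edge (370,42)-(440,52).

```bash
python3 - <<'E'
from h import *
np.set_printoptions(precision=4,suppress=True)
T=eyes.camera_params('top');S=eyes.camera_params('side')
dt=np.load('pics/top0.npy');ds=np.load('pics/side0.npy')
t=lambda x,y:(270+x/3.6-.36,250+y/3.6-.36); s=lambda x,y:(320+x/4-.37,180+y/4-.37)
# block corners: far=+x. top view up=+x, left=+y ; side view: left=+x , down=+y
B=[((98,97),(140,350)),((293,95),(223,237)),((295,226),(360,278)),((98,228),(280,387))]
P=[]
for a,b in B:
    p,e=tri(ray(T,*t(*a)),ray(S,*s(*b)));P.append(p);print('blk',p,np.round(e,4))
P=np.array(P);print('centre',P.mean(0)); yv=(P[0]+P[3]-P[1]-P[2])/2;print('yaxis',yv,'ang',np.arctan2(-yv[0],yv[1]),np.linalg.norm(yv))
C=[atz(T,*t(*q),0.012) for q in [(47,65),(725,50),(738,272),(47,280)]]
C=np.array(C);print('base',C,C.mean(0));yv=(C[0]+C[3]-C[1]-C[2])/2;print('ang',np.arctan2(-yv[0],yv[1]),np.linalg.norm(yv))
print('top depth blk',[pt(T,dt,*t(x,y)) for x,y in [(120,120),(270,120),(200,160),(270,200)]])
print('grip depth',[pt(T,dt,*t(x,y)) for x,y in [(620,118),(622,150),(625,180),(600,150)]])
# grip points cloud from depth
def cloud(c,d,u0,u1,v0,v1):
    return np.array([pt(c,d,u,v) for u in range(u0,u1) for v in range(v0,v1) if d[v,u]>0])
for c,d,r in((T,dt,(425,455,270,315)),(S,ds,(405,435,185,220))):
    q=cloud(c,d,*r);z=q[:,2]
    g=q[(z>.09)&(z<.14)];print('grip cloud',len(g),g.min(0),g.max(0));g2=g[g[:,2]>.106];print(' top',len(g2),g2.mean(0),g2.min(0),g2.max(0))
    b=q[(z>.06)&(z<.072)];print(' body',len(b),b.mean(0) if len(b) else 0,b.min(0),b.max(0))
for n,(u0,u1,v0,v1) in dict(filt=(380,435,195,250),tape=(290,350,200,255),tin=(290,345,335,385)).items():
    q=cloud(T,dt,u0,u1,v0,v1);g=q[q[:,2]>.02];print(n,g.min(0),g.max(0))
E
```

```text
blk [0.5515 0.0643 0.0781] [0.0003 0.0003]
blk [ 0.5508 -0.0269  0.0798] [0.0011 0.0011]
blk [ 0.4882 -0.0261  0.0784] [0.0008 0.0008]
blk [0.4899 0.0653 0.0812] [0.0006 0.0006]
centre [0.5201 0.0192 0.0794]
yaxis [0.0012 0.0913 0.0006] ang -0.013507427245639773 0.0912907533687536
base [[ 0.5761  0.0941  0.012 ]
 [ 0.5735 -0.2481  0.012 ]
 [ 0.4633 -0.2456  0.012 ]
 [ 0.4685  0.0956  0.012 ]] [ 0.5203 -0.076   0.012 ]
ang -0.011353659920822877 0.3417192079523668
top depth blk [array([0.5406, 0.0543, 0.0783]), array([ 0.5385, -0.0161,  0.0775]), array([0.5207, 0.0173, 0.0782]), array([ 0.5014, -0.0148,  0.0755])]
grip depth [array([ 0.5317, -0.1718,  0.1113]), array([ 0.5173, -0.1714,  0.1125]), array([ 0.5041, -0.1721,  0.111 ]), array([ 0.5191, -0.166 ,  0.0918])]
grip cloud 218 [ 0.5005 -0.1774  0.0905] [ 0.5378 -0.1647  0.117 ]
 top 168 [ 0.5189 -0.1707  0.1106] [ 0.5005 -0.1774  0.1061] [ 0.5376 -0.165   0.117 ]
 body 280 [ 0.5182 -0.1709  0.0671] [ 0.5032 -0.2021  0.0605] [ 0.535  -0.1507  0.0718]
grip cloud 236 [ 0.5019 -0.1785  0.09  ] [ 0.5367 -0.165   0.1156]
 top 99 [ 0.5185 -0.1708  0.1111] [ 0.5024 -0.1785  0.106 ] [ 0.5365 -0.165   0.1156]
 body 163 [ 0.5179 -0.1603  0.0677] [ 0.5026 -0.1988  0.0602] [ 0.5339 -0.1473  0.0718]
filt [ 0.6106 -0.1641  0.0203] [ 0.6788 -0.096   0.0794]
tape [ 0.6074 -0.0166  0.02  ] [0.6811 0.0652 0.0419]
tin [0.375  0.0007 0.0201] [0.4416 0.0694 0.0461]
```

```bash
J='python3 jog.py'
python3 jog.py '[[0,0.34,-0.35,0,0.15],[0,0.34,-0.35,0,0.313],[0,0.34,-0.35,0,0.313],[0,0.34,-0.35,0,0.313],[0,0.34,-0.35,0,0.313],[0,0.34,-0.35,0,0.313],[0,0.34,-0.35,0,0.313],[0,0.34,-0.35,0,0.313],[0,0.34,-0.35,0,0.313],[0,0.34,-0.35,0,0.313]]'
python3 -c "
from rig import bot, eyes, get_state
import numpy as np
from scipy.spatial.transform import Rotation as R
s=get_state();q=s['tool_rot'];M=R.from_quat(np.r_[q[1:],q[0]]).as_matrix();print(M.round(3));print(M.T@(np.array([.520,.019,.13])-s['position']),s['contact_force'])"
```

```text
clock: 1.1
position: [0.4145, -0.1823, 0.2266]
tool_rot: [-0.001, 1.0, -0.005, -0.0]
contact_force: [0.6, -0.6, -0.0]
opening: 0.186
finger_force: 0.0
[[ 1.    -0.009 -0.   ]
 [-0.009 -1.     0.001]
 [-0.    -0.001 -1.   ]]
[ 0.10368629 -0.20217664  0.09680028] [ 0.59355036 -0.57794634 -0.02711722]
```

```bash
python3 jog.py '[[0,0.104,-0.202,0,0],[0,0.104,-0.202,0,0],[0,0.104,-0.202,0,0],[0,0.104,-0.202,0,0],[0,0.104,-0.202,0,0],[0,0.104,-0.202,0.03,0],[0,0.104,-0.202,0.07,0],[0,0.104,-0.202,0.11,0],[0,0.104,-0.202,0.125,0],[0,0.104,-0.202,0.125,0]]'; python3 jog.py '[[0,0,0,0,0],[0,0,0,0.004,0],[0,0,0,0.008,0],[0,0,0,0.008,0]]'
```

```text
clock: 2.1
position: [0.5178, 0.0149, 0.099]
tool_rot: [0.0, 1.0, -0.006, -0.003]
contact_force: [0.4, -0.5, 0.6]
opening: 0.004
finger_force: 0.0
clock: 2.5
position: [0.5201, 0.0149, 0.0939]
tool_rot: [-0.0, 1.0, -0.006, 0.0]
contact_force: [-1.2, -0.3, -0.0]
opening: 0.007
finger_force: 0.0
```

```bash
python3 jog.py '[[0,0,-0.004,0.003,0],[0,0,-0.004,0.006,0],[0,0,-0.004,0.008,0],[0,0,-0.004,0.009,0],[0,0,-0.004,0.010,0]]'; python3 jog.py '[[0,0,0,0.001,0],[0,0,0,0.002,0],[0,0,0,0.003,0]]';  python3 jog.py '[[0,0,0,0.001,0],[0,0,0,0.002,0],[0,0,0,0.003,0]]'
```

```text
clock: 3.0
position: [0.5188, 0.0194, 0.0842]
tool_rot: [-0.0, 1.0, -0.006, -0.002]
contact_force: [-5.6, 1.0, 9.5]
opening: 0.004
finger_force: 4.8
clock: 3.3
position: [0.5204, 0.0189, 0.0806]
tool_rot: [-0.0, 1.0, -0.006, 0.0]
contact_force: [0.7, 0.9, 0.1]
opening: 0.005
finger_force: 0.0
clock: 3.6
position: [0.5202, 0.0189, 0.0775]
tool_rot: [-0.0, 1.0, -0.006, 0.0]
contact_force: [-0.6, -0.1, -0.7]
opening: 0.008
finger_force: 0.0
```

It snapped through. I'll follow down to confirm floor contact.

```bash
python3 jog.py '[[0,0,0,0.001,0],[0,0,0,0.0015,0],[0,0,0,0.002,0],[0,0,0,0.002,0]]'; python3 jog.py '[[0,0,0,0.0005,0],[0,0,0,0.001,0],[0,0,0,0.0015,0],[0,0,0,0.0015,0]]'
```

```text
clock: 4.0
position: [0.5202, 0.019, 0.0764]
tool_rot: [0.0, 1.0, -0.006, 0.0]
contact_force: [-0.9, -0.2, 4.2]
opening: 0.002
finger_force: 2.7
clock: 4.4
position: [0.5202, 0.0189, 0.0763]
tool_rot: [0.0, 1.0, -0.006, 0.0]
contact_force: [-3.5, -0.7, 16.7]
opening: 0.006
finger_force: 7.8
```

```bash
python3 jog.py '[[0,0,0,0.001,0],[0,0,0,0.001,0],[0,0,0,-0.04,0],[0,0,0,-0.085,0],[0,0,0.04,-0.1,0],[0,0,0.09,-0.1,0],[0,0,0.14,-0.1,0],[0,0,0.19,-0.1,0],[0,-0.001,0.239,-0.1,0],[0,-0.001,0.239,-0.1,0]]'
python3 - <<'E'
from h import *
T=eyes.camera_params('top');S=eyes.camera_params('side')
s=get_state();print(s['position'])
p,d=eyes.camera('side');cv2.imwrite('pics/side1.png',p[:,:,::-1])
a=p[180:330,320:470,::-1];b=cv2.resize(a,None,fx=4,fy=4,interpolation=cv2.INTER_CUBIC)
w,dw=eyes.camera('wrist');np.save('pics/w1.npy',dw)
cv2.imwrite('pics/sw1.png',np.hstack([cv2.resize(b,(400,400)),cv2.resize(w[:,:,::-1],(400,400))]))
# block top vs cheek heights
D=np.array([pt(S,d,u,v) for u in range(340,420) for v in range(230,290) if d[v,u]>0])
m=(abs(D[:,0]-.52)<.025)&(abs(D[:,1]-.019)<.04)&(D[:,2]>.05);c=(abs(abs(D[:,0]-.52)-.0315)<.004)&(abs(D[:,1]-.019)<.04)&(D[:,2]>.055)
print(np.median(D[m],0),np.median(D[c],0),m.sum(),c.sum())
E
```

```text
clock: 5.4
position: [0.5138, -0.2305, 0.174]
tool_rot: [0.003, 1.0, -0.013, -0.0]
contact_force: [-0.3, -0.5, -0.2]
opening: 0.005
finger_force: 0.0
[ 0.51378435 -0.23050315  0.17397849]
[0.51981159 0.0220155  0.07020967] [0.54756878 0.02138449 0.06997305] 825 270
```

View pics/sw1.png

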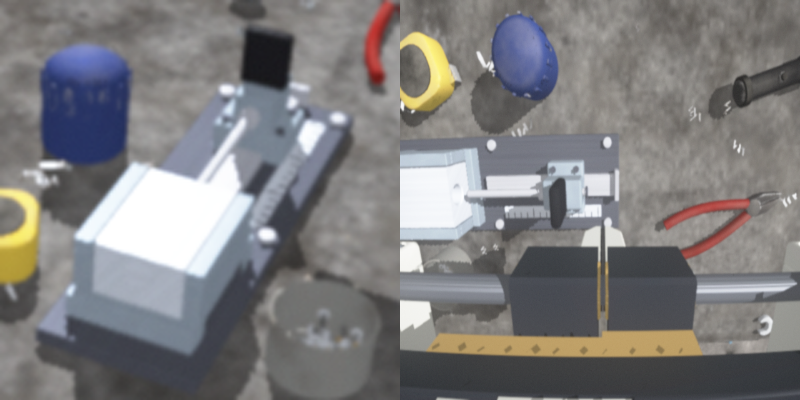

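Left: block flush with cheeks (depth confirms 70.2 vs 70.0 mm). Right: carriage grip clear, with the plunger in front of the now visible bore mouth at about (457,193).

```bash
python3 jog.py '[[0,0,0,0,0],[0,0,0,0.03,0],[0,0,0,0.06,0],[0,0,0,0.08,0],[0,0,0,0.08,0]]'; python3 jog.py '[[0,0,0,0,0],[0,0,0,0,0]]'
```

```text
clock: 6.0
position: [0.5147, -0.2166, 0.0916]
tool_rot: [-0.002, 1.0, -0.004, -0.003]
contact_force: [-0.1, -0.1, 0.4]
opening: 0.003
finger_force: 0.0
clock: 6.2
position: [0.5175, -0.2194, 0.0955]
tool_rot: [0.0, 1.0, -0.005, 0.001]
contact_force: [-0.1, -0.0, 0.5]
opening: 0.006
finger_force: 0.0
```

```bash
python3 jog.py '[[0,0,-0.005,0,0],[0,0,-0.01,0,0],[0,0,-0.015,0,0],[0,0,-0.02,0,0],[0,0,-0.024,0,0],[0,0,-0.027,0,0],[0,0,-0.03,0,0],[0,0,-0.03,0,0]]';python3 jog.py '[[0,0,-0.002,0,0],[0,0,-0.004,0,0],[0,0,-0.006,0,0]]'; python3 jog.py '[[0,0,-0.002,0,0],[0,0,-0.004,0,0],[0,0,-0.006,0,0]]'
```

```text
clock: 7.0
position: [0.5165, -0.1935, 0.0944]
tool_rot: [0.002, 1.0, -0.007, 0.001]
contact_force: [-0.0, -5.9, -1.5]
opening: 0.005
finger_force: 2.7
clock: 7.3
position: [0.5166, -0.1886, 0.0944]
tool_rot: [0.003, 1.0, -0.008, 0.001]
contact_force: [0.5, -6.5, -0.9]
opening: 0.01
finger_force: 3.5
clock: 7.6
position: [0.5166, -0.1826, 0.0944]
tool_rot: [0.003, 1.0, -0.008, 0.001]
contact_force: [0.6, -7.1, -2.1]
opening: 0.007
finger_force: 3.5
```

```bash
python3 - <<'E'
from h import *
p,d=eyes.camera('top');T=eyes.camera_params('top');print(get_state()['position'])
cv2.imwrite('pics/t2.png',cv2.resize(p[250:350,270:490,::-1],None,fx=3.6,fy=3.6,interpolation=cv2.INTER_CUBIC))
E
```

```text
[ 0.51662952 -0.1820212   0.09437194]
```

View pics/t2.png

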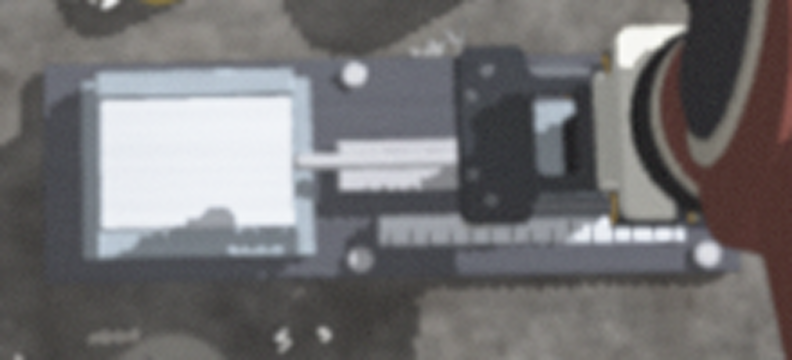

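The plunger tip is at the bore mouth (300,160), with about 7 N friction. Next is a slow advance, watching for force rise.

```bash
python3 jog.py '[[0,0,-0.0015,0,0],[0,0,-0.003,0,0],[0,0,-0.0045,0,0]]'; python3 jog.py '[[0,0,-0.002,0,0],[0,0,-0.004,0,0],[0,0,-0.006,0,0],[0,0,-0.008,0,0],[0,0,-0.01,0,0]]';  python3 jog.py '[[0,0,-0.0015,0,0],[0,0,-0.003,0,0],[0,0,-0.0045,0,0],[0,0,-0.006,0,0]]'
```

```text
clock: 7.95
position: [0.5167, -0.1781, 0.0944]
tool_rot: [0.003, 1.0, -0.008, 0.001]
contact_force: [0.2, -7.1, -0.6]
opening: 0.007
finger_force: 3.5
clock: 8.45
position: [0.5168, -0.1681, 0.0944]
tool_rot: [0.003, 1.0, -0.008, 0.001]
contact_force: [0.2, -7.1, -1.2]
opening: 0.001
finger_force: 3.5
clock: 8.85
position: [0.5168, -0.162, 0.0944]
tool_rot: [0.003, 1.0, -0.008, 0.0]
contact_force: [-0.3, -7.1, -0.6]
opening: 0.004
finger_force: 3.5
```

```bash
python3 jog.py '[[0,0,-0.0015,0,0],[0,0,-0.003,0,0],[0,0,-0.0045,0,0],[0,0,-0.006,0,0]]'|grep -E 'pos|cont'
```

```text
position: [0.5168, -0.156, 0.0944]
contact_force: [-0.5, -7.7, 0.2]
```

```bash
python3 jog.py '[[0,0,-0.0015,0,0],[0,0,-0.003,0,0],[0,0,-0.004,0,0],[0,0,-0.005,0,0]]'|grep -E 'pos|cont'
```

```text
position: [0.5169, -0.151, 0.0944]
contact_force: [0.1, -7.2, -0.4]
```

```bash
python3 jog.py '[[0,0,-0.0015,0,0],[0,0,-0.003,0,0],[0,0,-0.004,0,0],[0,0,-0.005,0,0]]'|grep -E 'pos|cont'
```

```text
position: [0.5169, -0.146, 0.0944]
contact_force: [-0.0, -6.7, -0.7]
```

```bash
python3 jog.py '[[0,0,-0.0015,0,0],[0,0,-0.003,0,0],[0,0,-0.004,0,0],[0,0,-0.005,0,0]]'|grep -E 'pos|cont'
```

```text
position: [0.517, -0.141, 0.0944]
contact_force: [-0.4, -7.2, 1.5]
```

```bash
python3 jog.py '[[0,0,-0.0015,0,0],[0,0,-0.003,0,0],[0,0,-0.004,0,0],[0,0,-0.005,0,0]]'|grep -E 'pos|cont'
```

```text
position: [0.517, -0.1374, 0.0944]
contact_force: [-0.4, -9.7, -0.5]
```

```bash
python3 jog.py '[[0,0,0,0,0],[0,0,0,0,0]]'|grep -E 'pos|cont'; python3 jog.py '[[0,0,-0.0005,0,0],[0,0,-0.001,0,0]]'|grep -E 'pos|cont'
```

```text
position: [0.517, -0.1372, 0.0944]
contact_force: [0.1, -8.0, 0.4]
position: [0.517, -0.1367, 0.0944]
contact_force: [-0.1, -9.3, 0.2]
```

```bash
python3 jog.py '[[0,0,-0.001,0,0],[0,0,-0.001,0,0]]'|grep -E 'pos|cont'; python3 jog.py '[[0,0,-0.001,0,0],[0,0,-0.001,0,0]]'|grep -E 'pos|cont'
```

```text
position: [0.517, -0.1357, 0.0944]
contact_force: [-0.8, -9.4, -0.7]
position: [0.517, -0.1349, 0.0944]
contact_force: [0.1, -9.1, -1.1]
```

```bash
python3 jog.py '[[0,0,-0.001,0,0],[0,0,-0.001,0,0]]'|grep -E 'pos|cont'; python3 jog.py '[[0,0,-0.0005,0,0],[0,0,-0.001,0,0]]'|grep -E 'pos|cont'
python3 - <<'E'
from h import *
f=[]
w,d=eyes.camera('wrist');s=get_state();f.append(s['contact_force'])
cv2.imwrite('pics/w3.png',w[:,:,::-1])
for i in range(5):eyes.camera('top');f.append(get_state()['contact_force'])
print(np.round(f,2))
E
```

```text
position: [0.517, -0.1341, 0.0944]
contact_force: [-0.3, -10.2, -0.6]
position: [0.517, -0.1336, 0.0944]
contact_force: [0.2, -10.7, -1.1]
[[ -0.28 -10.61  -0.24]
 [  0.06 -10.43   0.18]
 [ -0.04 -10.41   0.29]
 [ -0.23 -10.45  -0.79]
 [ -0.41 -10.57  -0.32]
 [ -1.15 -10.43  -1.11]]
```

View pics/w3.png

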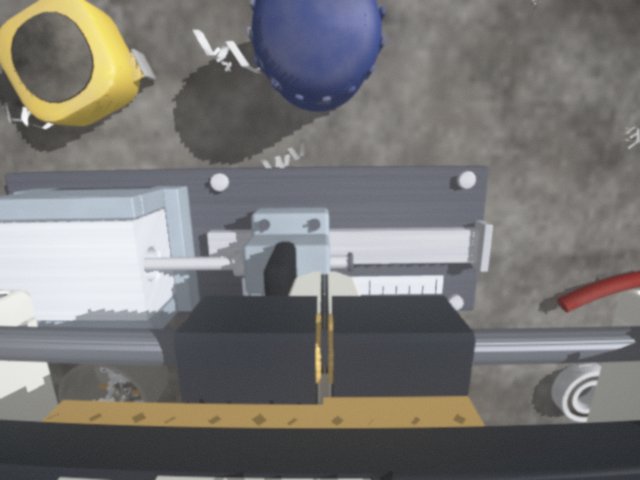

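The carriage back edge is near (329,240), the tail end near (353,261), and the plunger is inside the bore at (150,263). Checking tail protrusion.

```bash
python3 - <<'E'
from h import *
np.set_printoptions(precision=4,suppress=True)
W=eyes.camera_params('wrist');w=cv2.imread('pics/w3.png')
b=[atz(W,u,v,.067) for u,v in((329,212),(328,240),(254,212))];t=atz(W,353.5,261,.052)
print(b,t,'protrusion',b[1][1]-t[1])
a=w[200:280,235:395];cv2.imwrite('pics/w3c.png',cv2.resize(a,None,fx=5,fy=5,interpolation=cv2.INTER_CUBIC))
E
```

```text
[array([ 0.5534, -0.1369,  0.067 ]), array([ 0.5375, -0.1361,  0.067 ]), array([ 0.5541, -0.0957,  0.067 ])] [ 0.5198 -0.1518  0.052 ] protrusion 0.01572969303500138
```

View pics/w3c.png

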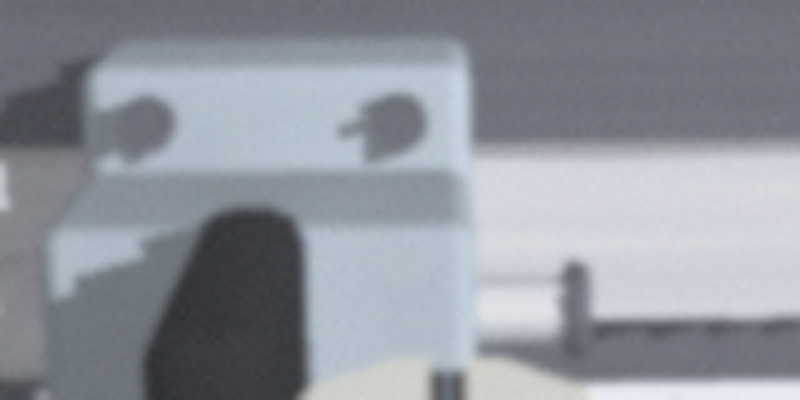

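Force (7.1 N friction + 3.4 N) and contact history (contact about -0.139, now -0.1336) both give about 6 mm. Backing off gently and checking.

```bash
python3 jog.py '[[0,0,0.002,0,0],[0,0,0.006,0,0],[0,0,0.015,0,0],[0,0,0.03,0,0],[0,0,0.03,0,0],[0,0,0.03,-0.04,0],[0,0,0.03,-0.08,0],[0,0,0.03,-0.12,0],[0,0,0.03,-0.12,0]]'
python3 jog.py '[[0,-0.05,0.05,0,0],[0,-0.05,0.05,0,0],[0,-0.05,0.05,0,0],[0,-0.05,0.05,0,0]]'|grep pos
python3 - <<'E'
from h import *
np.set_printoptions(precision=4,suppress=True)
W=eyes.camera_params('wrist');w,d=eyes.camera('wrist');cv2.imwrite('pics/w4.png',w[:,:,::-1])
a=[proj(W,np.array(p)) for p in([.519,-.11,.067],[.519,-.15,.052],[.519,-.11,.111])];print(a)
u,v=a[1].astype(int);u0=max(u-130,0);v0=max(v-75,0);print(u0,v0)
cv2.imwrite('pics/w4c.png',cv2.resize(w[v0:v0+120,u0:u0+200,::-1],None,fx=4,fy=4,interpolation=cv2.INTER_CUBIC))
E
```

```text
clock: 13.25
position: [0.5206, -0.1571, 0.2198]
tool_rot: [0.001, 1.0, -0.006, 0.006]
contact_force: [1.1, 0.6, -0.2]
opening: 0.003
finger_force: 0.0
position: [0.4663, -0.2054, 0.2137]
[array([215.2387, 170.7625]), array([263.4896, 169.0009]), array([197.3453, 174.4846])]
133 94
```

View pics/w4c.png

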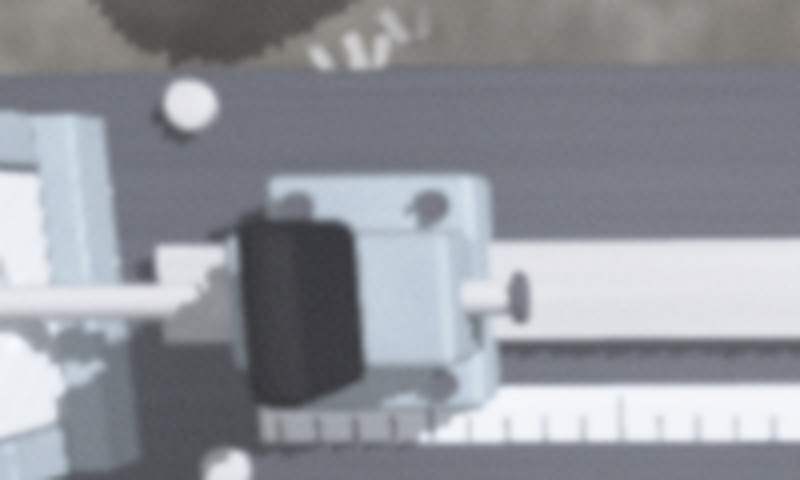

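The grip is at (300,310), the body's rear top edge at x≈452, and the tail end at x≈528.

```bash
python3 - <<'E'
from h import *
np.set_printoptions(precision=4,suppress=True)
W=eyes.camera_params('wrist');q=lambda x,y,z:atz(W,133+x/4-.37,94+y/4-.37,z)
f,b,t=q(237,300,.067),q(452,290,.067),q(528,297,.052);g=q(272,300,.111)
print('front',f,'back',b,'tail',t,'len',f[1]-b[1],'prot',b[1]-t[1],'centre->tail',(f[1]+b[1])/2-t[1])
p,d=eyes.camera('top');T=eyes.camera_params('top')
D=np.array([pt(T,d,u,v) for u in range(400,455) for v in range(270,315) if d[v,u]>0]);G=D[(D[:,2]>.106)&(D[:,2]<.118)]
print('grip',G.mean(0),G.min(0),G.max(0),len(G))
p0=cv2.imread('pics/top0.png')[:,:,::-1]
for n,(u0,u1,v0,v1) in dict(filt=(380,435,195,250),tape=(290,350,200,255),tin=(290,345,335,385)).items():
    q=np.array([pt(T,d,u,v) for u in range(u0,u1) for v in range(v0,v1) if d[v,u]>0]);g=q[q[:,2]>.02];print(n,g.min(0),g.max(0))
# free-state tail in first top picture
t0=lambda x,y,z:atz(T,270+x/3.6-.36,250+y/3.6-.36,z)
print('free prot',t0(638,150,.067)[1]-t0(652,155,.052)[1])
E
```

```text
front [ 0.5217 -0.0885  0.067 ] back [ 0.5231 -0.1363  0.067 ] tail [ 0.5206 -0.1502  0.052 ] len 0.04772469132259968 prot 0.013991460620965068 centre->tail 0.03785380628226491
grip [ 0.5204 -0.1098  0.1108] [ 0.5034 -0.1163  0.1062] [ 0.5377 -0.1042  0.1156] 160
filt [ 0.6107 -0.1638  0.02  ] [ 0.679  -0.0961  0.0795]
tape [ 0.6074 -0.0148  0.02  ] [0.6811 0.0653 0.0419]
tin [0.375  0.0008 0.0201] [0.4416 0.0695 0.0467]
free prot 0.009839400071528531
```

```bash
python3 -c "
from rig import bot, eyes, get_state
print(bot.job_done())"
```

```text
the job is handed in; nothing more can be done
None
```

The job is handed in: the block is down and flush with the cheeks, the plunger bears on the bore bottom pressed in about 6 of its 12 mm, and the filter, tape measure and tin have not moved; the judge gave no verdict back.

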